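Charge the green grinding jar with three milling balls

TASK

Scoop the three white grinding balls out of the blue trough with the steel scoop and tip them all into the grinding jar with the green band, not the orange one. Do not touch the balls with the fingers, leave the green jar standing where it is, and put the empty scoop back in the trough at the end.

Things in the scene. Friction and masses are not known exactly. Their poses are not given: they have to be found in the camera images.
- scoop: Steel V-scoop with upright red grip, 120 g, parked in the trough, mouth towards the balls. Origin on its lowest line, right below the grip; x out of the mouth, z up. Lip at x=+50 mm, rear wall x=-45, width 58; floor 1.6 thick, rising 20 deg to either side; balls pass under the grip's bridge (z 34-37). Grip 18x18 mm, z 37 to 83: hold it at z 62, fingers closing along x or y.
- tray: Blue V-bottomed trough fixed to the desk, 212x92 mm. Origin mid underside; x along it from scoop end to ball end. Bottom line 6 mm above the desk, floor rises 20 deg to either side; inside 200 long (end walls at x=+-100), 84 wide; sides 32 high, ball-end wall 40. Scoop starts near x=-50, aligned; slid along the bottom to the ball-end wall it runs under the balls (a few N), in a row.
- ball_1: one of three alike white ceramic grinding balls, 20 mm across, 25 g, smooth; origin at its centre. It starts in the blue trough, nearest the scoop's mouth; it may roll along the trough's bottom line
- ball_2: one of three alike white ceramic grinding balls, 20 mm across, 25 g, smooth; origin at its centre. It starts in the blue trough, in the middle; it may roll along the trough's bottom line
- ball_3: one of three alike white ceramic grinding balls, 20 mm across, 25 g, smooth; origin at its centre. It starts in the blue trough, nearest the end wall; it may roll along the trough's bottom line
- jar_green: Open steel grinding jar with green collar and green band, loose on the desk, 0.8 kg. Origin mid underside, z up; 96 mm across, 65 high, mouth 88 across, inner floor at z=6. A like jar with orange bands stands on the other side of the trough; the two change places from start to start.

How it is judged:
By the outcome, as a careful person would: the job done as asked, in the order asked, and still so for the second after the job is handed in, with the robot touching nothing.
It also fails if it takes over 64 s, if anything falls off the work surface, if the arm or the gripper's body presses on something with over 40 N, if the wrist force passes 120 N, or if a joint passes its speed limit or range.

ROBOT

A 6-joint arm with a two-finger parallel gripper is mounted at the origin on a cart in front of the work surface, level with it; the furniture and walls round the work are solid. World frame = base frame: x ahead of the robot, y to its left, z up, the work surface at z = 0. Lengths are in mm, angles in rad, forces in N, time in s.
With the tool pointing down it reaches from about 275 to 1000 mm from the base axis. Payload 8.4 kg.
Tool frame: the origin (TCP) lies on the centre line of the jaws, within the pads' length; the fingertips stand 11 mm ahead of it and the grasp point (between the pads) lies 8 mm behind it; z points along the fingers, y is the line along which they close (so a half turn about z gives the same grasp; the last joint's range is limited). The gripper opens to 85 mm and grips with 20 to 120 N. Pads are 22 mm wide; open, the fingers measure 114 mm over their backs; the gripper's body (76 mm by 85 mm) begins 54 mm behind the grasp point. The pads swing forward as they close: fully open they stand 13 mm farther back than shut.
Start: joints at [1.24, 0.353, 1.633, -0, 1.155, -0.002], TCP at [201.816, 591.522, 242.281] pointing down, gripper open.
Joint ranges: [-2.63, 2.63], [-0.92, 2.1], [0.06, 2.66], [-1.3, 4.44], [0, 2.69], [-3.02, 3.02]. Speed limits (rad/s): [2.22, 2.22, 2.79, 3.14, 3.14, 3.14].

INTERFACE

Orientations are given as a unit quaternion [x, y, z, w].
In Python, from rig import r, vision gives the robot as it stands. The module is installed in compiled form; this text tells all that it offers.
- The arm moves only by the tool jog_arm, never from a script. Its argument "steps" is a list of rows, each a list of 3 entries, a list of its own where there are three numbers: the shift along the tool's x, y, z in mm, then the turn, a rotation vector about the tool's x, y, z in degrees, then the closure, from -1 (fully open) to 1 (shut), so that 0 is half open. In form: [[[x, y, z], [rx, ry, rz], claw], ...]. A call has 1 to 20 rows; each row is the pose to reach, as a shift and turn from the pose commanded when the call began, along the tool's axes at that moment; what a row does not reach only later rows make up. A row lasts 1/8 s, in which the tool goes at most 62.5 mm and 10.7 degrees, less where a joint would pass 70% of its speed; a pose out of reach is approached as far as the arm can. A call with a gripper value outside its range is refused whole. The fingers move at their own pace and stop on an object; "force" is the grip in N (left out, the last holds). Time passes only in rows, so rows that repeat a pose let the fingers close. It gives the time, the measured TCP pose, the force, the opening and the grip force at its end, in the units of the state.
- r.read_state(): the state, without advancing time (a new reading comes with each control period).
- vision.capture(name): name is "scene" or "top" or "wrist"; returns the picture (384x512x3 uint8, red, green, blue); there is no depth.
- vision.get_calibration(name): a dict with "fx", "fy", "cx", "cy" (pixels), "k1" (the pictures are not rectified: a ray, as slopes to the right and down, at radius r is drawn at 1 + k1 r^2 times it, then the intrinsics apply), "rvec" (rotation vector, rad) and "tvec" (3), from world to camera coordinates, as OpenCV has them; the wrist camera has in their place "T_tool_cam" (4x4, takes a point from camera to tool coordinates, whose origin is the TCP and whose axes are the flange's). Camera axes: x right, y down, z forward; pixel columns grow to the right and rows downward; lengths in mm; the calibration is good to about 2 mm. A picture is of the moment at which its call begins: read the wrist's pose just before it. get_calibration takes no time and is no camera call.
- r.hand_in(): hands the job in; it is judged then, once.
The state is a dict: "time_s": time; "q": joint angles; "qvel": joint speeds; "joint_efforts": joint torques, N m; "position": TCP position; "ee_rot": TCP orientation; "wrist_force": force on the tool from outside, world axes, zero at the start; "torque": the same for the moment, N m; "gripper_width": finger opening in mm; "gripper_force": force on a finger pad.
Only numpy, scipy, OpenCV 4.12 (cv2) and the standard library are available. Lean on these libraries where they do the work, as an engineer would, in place of code of your own. Each camera call takes 0.05 s, during which the arm holds its last target. There are 200 camera calls.

## Working session

There is one attempt and no reset: what is moved stays moved. The work goes in short steps, Python scripts to look and compute and a tool call to move; the robot and the scene stay as the last step left them, time stands still between calls to the robot, and variables do not carry over. Pictures are saved under pics/ and viewed, at most 10 in all, crops included, and the job is handed in when it is done.

Besides the shell and the picture viewer there is one more tool, called after ">>>" by a JSON object that holds its "method" and its "body", one argument or row to a line. jog_arm: Moves the arm, as the interface text tells. Its arguments: {"type":"object","properties":{"steps":{"type":"array"},"force":{"type":"number"}},"required":["steps"]}

```bash
mkdir -p pics; python3 - <<'E'
from rig import r, vision
import cv2,numpy as np
s=r.read_state();print({k:np.round(s[k],3) for k in('time_s','position','ee_rot','q')})
a=[]
for n in("scene","top"):
    im=vision.capture(n);cv2.imwrite(f"pics/{n}0.png",im[:,:,::-1]);c=vision.get_calibration(n);print(n,c)
print(vision.get_calibration("wrist"))
E
```

```text
{'time_s': np.float64(0.0), 'position': array([201.679, 591.107, 241.559]), 'ee_rot': array([ 0.164,  0.987, -0.001, -0.   ]), 'q': array([ 1.24 ,  0.354,  1.634, -0.   ,  1.155, -0.002])}
scene {'fx': 380.33598972763247, 'fy': 380.33598972763247, 'cx': 264.04923017134536, 'cy': 189.5217364823572, 'k1': -0.02667774793746565, 'rvec': array([ 0.91362535, -2.24583267,  1.27836961]), 'tvec': array([357.97352391, 198.00745543, 682.79262425])}
top {'fx': 492.54988362118536, 'fy': 492.54988362118536, 'cx': 250.241563137079, 'cy': 185.0460364466085, 'k1': -0.2013973009305, 'rvec': array([ 2.15721569, -2.1529058 ,  0.11096466]), 'tvec': array([  73.37189261,  437.83921908, 1347.79840379])}
{'fx': 280.34416322175156, 'fy': 280.34416322175156, 'cx': 258.1896522056836, 'cy': 192.95049721876325, 'k1': 0.016963316025714364, 'T_tool_cam': array([[ 7.43531414e-04, -9.65915374e-01, -2.58856984e-01,
         6.48861373e+01],
       [ 9.99997529e-01,  1.75887381e-04,  2.21603931e-03,
        -2.36968296e-01],
       [-2.09497676e-03, -2.58857992e-01,  9.65913118e-01,
        -1.31135013e+02],
       [ 0.00000000e+00,  0.00000000e+00,  0.00000000e+00,
         1.00000000e+00]])}
```

View pics/top0.png

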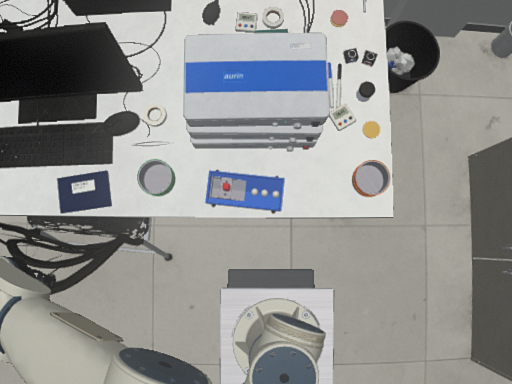

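View pics/scene0.png

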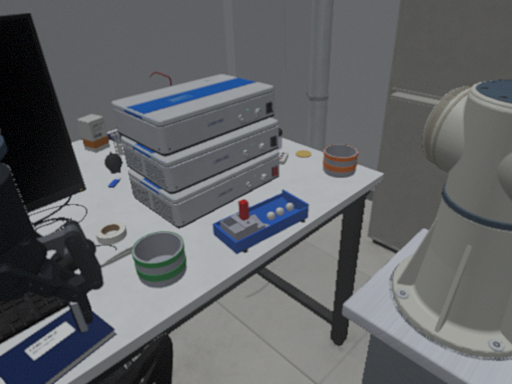

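Top view: the trough is at about (245,190) with the red grip at (227,187) and balls at (255–275,192). The scoop's mouth points right (−y). The green jar is at (156,178) and the orange one at (371,178). The scene view agrees. The instrument stack stands behind the trough.

```bash
cat > h.py <<'E'
import numpy as np,cv2
from scipy.spatial.transform import Rotation as R
from rig import r,vision
def cam(n):
    c=vision.get_calibration(n);K=np.array([[c['fx'],0,c['cx']],[0,c['fy'],c['cy']],[0,0,1.]]);D=np.array([c['k1'],0,0,0])
    if n=='wrist':
        s=r.read_state();Rt=R.from_quat(s['ee_rot']).as_matrix();T=np.array(c['T_tool_cam'])
        return K,D,Rt@T[:3,:3],Rt@T[:3,3]+np.array(s['position'])
    M=R.from_rotvec(c['rvec']).as_matrix();return K,D,M.T,-M.T@c['tvec']
def ray(c,px,z):
    K,D,M,o=c;p=cv2.undistortPoints(np.array(px,float).reshape(-1,1,2),K,D).reshape(-1,2)
    d=np.c_[p,np.ones(len(p))]@M.T;return o+d*((z-o[2])/d[:,2])[:,None]
def blobs(mask,amin):
    cs,_=cv2.findContours(mask.astype(np.uint8),cv2.RETR_EXTERNAL,cv2.CHAIN_APPROX_NONE)
    return sorted([k for k in cs if cv2.contourArea(k)>=amin],key=cv2.contourArea,reverse=True)
E
python3 - <<'E'
from h import *
np.set_printoptions(precision=1,suppress=True)
c=cam('top');im=cv2.imread('pics/top0.png');h=cv2.cvtColor(im,cv2.COLOR_BGR2HSV);H,S,V=cv2.split(h)
roi=np.zeros_like(H);roi[160:217,195:300]=1
b=max(blobs((H>105)&(H<125)&(S>150)&(V>60)&(roi>0),100),key=cv2.contourArea)
box=cv2.boxPoints(cv2.minAreaRect(b));w=ray(c,box,36);print('tray',w[:,:2],w.mean(0),np.linalg.norm(np.diff(w,axis=0),axis=1))
e=[w[1]-w[0],w[2]-w[1]];e=max(e,key=np.linalg.norm);print('yaw',np.degrees(np.arctan2(e[1],e[0])))
for k in blobs(((H<8)|(H>172))&(S>140)&(roi>0),5)[:2]: print('grip',cv2.minAreaRect(k),ray(c,[cv2.minAreaRect(k)[0]],89))
for k in blobs((S<60)&(V>185)&(roi>0),8)[:6]: print('white',cv2.minEnclosingCircle(k),ray(c,[cv2.minEnclosingCircle(k)[0]],17))
roi[:]=0;roi[150:210,130:185]=1
k=max(blobs((H>55)&(H<90)&(S>90)&(roi>0),10),key=len)
print('jar',cv2.minEnclosingCircle(k),ray(c,[cv2.minEnclosingCircle(k)[0]],62),ray(c,[cv2.minEnclosingCircle(k)[0]],35))
E
```

```text
tray [[389.1 197.3]
 [475.  189.2]
 [452.9 -17.2]
 [367.5  -7.7]] [421.1  90.4  36. ] [ 86.3 207.6  85.9]
yaw -96.1185491608557
grip ((225.5, 185.5), (5.0, 5.0), 0.0) [[429.  139.3  89. ]]
white ((247.0, 188.0), 59.059391021728516) [[430.4  83.4  17. ]]Traceback (most recent call last):
  File "<stdin>", line 11, in <module>
ValueError: max() iterable argument is empty
```

```bash
python3 - <<'E'
from h import *
np.set_printoptions(precision=1,suppress=True)
for n,(r0,r1,c0,c1) in dict(top=(150,210,130,185),scene=(225,290,120,200)).items():
    c=cam(n);im=cv2.imread(f'pics/{n}0.png');H,S,V=cv2.split(cv2.cvtColor(im,cv2.COLOR_BGR2HSV))
    roi=np.zeros_like(H);roi[r0:r1,c0:c1]=1
    m=(H>50)&(H<95)&(S>60)&(roi>0);y,x=np.nonzero(m);p=np.c_[x,y].astype(np.float32)
    print(n,len(p))
    if n=='top':
        e=cv2.fitEllipse(p);print(e,ray(c,[e[0]],60),ray(c,p,60)[:,:2].min(0),ray(c,p,60)[:,:2].max(0))
    else:
        for k in blobs(m,5): 
            k=k.reshape(-1,2);w=ray(c,k,65)[:,:2];print(len(k),k.min(0),k.max(0),w.min(0),w.max(0))
E
```

```text
top 61
((155.044189453125, 176.91485595703125), (34.58483123779297, 36.57847213745117), 117.0757064819336) [[455.9 336.   60. ]] [405.9 285.5] [483.5 387.1]
scene 627
241 [133 246] [185 281] [364.1 302. ] [463.1 403.5]
```

>>> {"method": "jog_arm", "body": {
  "steps": [
    [[-30,-30,0],[0,0,-2],-1],
    [[-60,-60,0],[0,0,-4],-1],
    [[-90,-90,0],[0,0,-6],-1],
    [[-120,-118,0],[0,0,-8],-1],
    [[-150,-147,0],[0,0,-10],-1],
    [[-180,-177,0],[0,0,-12],-1],
    [[-210,-206,0],[0,0,-12.8],-1],
    [[-240,-236,0],[0,0,-12.8],-1],
    [[-270,-265,0],[0,0,-12.8],-1],
    [[-300,-295,0],[0,0,-12.8],-1],
    [[-330,-324,0],[0,0,-12.8],-1],
    [[-361,-354,0],[0,0,-12.8],-1],
    [[-361,-354,0],[0,0,-12.8],-1],
    [[-361,-354,0],[0,0,-12.8],-1]
  ]
}}

```text
time_s: 1.85
position: [428.9, 139.9, 242.1]
ee_rot: [0.053, 0.999, 0.0, -0.0]
wrist_force: [-0.2, 0.6, -0.7]
gripper_width: 85.4
gripper_force: 0.0
```

```bash
python3 - <<'E'
from h import *
np.set_printoptions(precision=1,suppress=True)
c=cam('wrist');im=vision.capture('wrist')[:,:,::-1].copy();cv2.imwrite('pics/w1.png',im)
H,S,V=cv2.split(cv2.cvtColor(im,cv2.COLOR_BGR2HSV))
for k in blobs(((H<8)|(H>172))&(S>140),30)[:3]:
    q=cv2.boxPoints(cv2.minAreaRect(k));w=ray(c,q,89);print('grip',cv2.minAreaRect(k),w[:,:2],w.mean(0))
for k in blobs((H>105)&(H<125)&(S>150)&(V>60),300)[:3]:
    q=cv2.boxPoints(cv2.minAreaRect(k));w=ray(c,q,36);print('blue',q,w[:,:2],w.mean(0))
E
```

```text
grip ((258.5, 179.0), (22.0, 15.0), 90.0) [[413.  134.5]
 [414.6 149.8]
 [437.8 147.5]
 [436.1 131.9]] [425.4 140.9  89. ]
grip ((103.3451156616211, 272.044677734375), (6.83941125869751, 23.57316780090332), 65.77225494384766) [[513.9 -58. ]
 [504.7 -31.4]
 [512.7 -30.1]
 [522.  -56.9]] [513.3 -44.1  89. ]
blue [[126.  134.2]
 [304.  132. ]
 [304.9 206. ]
 [126.9 208.1]] [[366.8  -9.1]
 [386.1 199. ]
 [477.3 194.4]
 [456.4 -28.7]] [421.7  88.9  36. ]
```

View pics/w1.png

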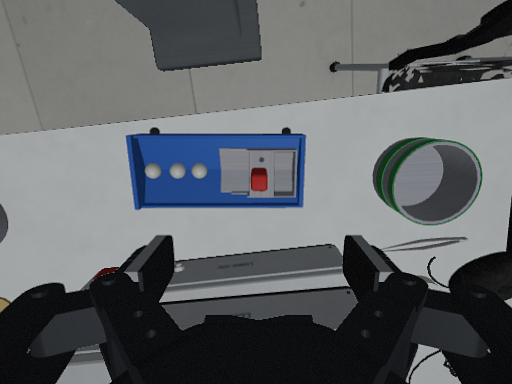

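The wrist view shows the grip at (259,182), the balls at (153–200,171) and the green jar's rim round about (436,182). The grip is at about (428,140), under the TCP, so I can descend and grasp.

>>> {"method": "jog_arm", "body": {
  "steps": [
    [[0,0,25],[0,0,0],-1],
    [[0,0,55],[0,0,0],-1],
    [[0,0,90],[0,0,0],-1],
    [[0,0,120],[0,0,0],-0.5],
    [[0,0,150],[0,0,0],-0.3],
    [[0,0,170],[0,0,0],-0.2],
    [[0,0,182],[0,0,0],-0.2],
    [[0,0,182],[0,0,0],0.2],
    [[0,0,182],[0,0,0],1],
    [[0,0,182],[0,0,0],1],
    [[0,0,182],[0,0,0],1],
    [[0,0,182],[0,0,0],1]
  ],
  "force": 60
}}

```text
time_s: 3.4
position: [429.7, 140.2, 60.9]
ee_rot: [0.053, 0.999, 0.0, 0.001]
wrist_force: [-2.1, 2.0, 6.8]
gripper_width: 17.3
gripper_force: 59.3
```

```bash
python3 - <<'E'
from h import *
np.set_printoptions(precision=1,suppress=True)
# jar rim from w1 (pose at capture)
k=vision.get_calibration('wrist');T=np.array(k['T_tool_cam']);Rt=R.from_quat([.053,.9986,0,0]).as_matrix()
K=np.array([[k['fx'],0,k['cx']],[0,k['fy'],k['cy']],[0,0,1.]])
c=(K,np.array([k['k1'],0,0,0]),Rt@T[:3,:3],Rt@T[:3,3]+[428.9,139.9,242.1])
im=cv2.imread('pics/w1.png');H,S,V=cv2.split(cv2.cvtColor(im,cv2.COLOR_BGR2HSV))
m=(H>50)&(H<95)&(S>60);m[:,:360]=0
k=blobs(m,10)[0].reshape(-1,2);p=ray(c,k,65)[:,:2]
print(k.min(0),k.max(0))
for a in np.radians([0,30,60,300,330,90]):
    d=np.array([np.sin(a),np.cos(a)]);i=np.argmax(p@d);print(np.degrees(a),k[i],p[i],p[i]-48*d)
E
```

```text
[376 138] [482 224]
0.0 [482 178] [455.8 387.8] [455.8 339.8]
29.999999999999996 [473 202] [483.1 380.5] [459.1 339. ]
59.99999999999999 [456 217] [499.5 362.9] [457.9 338.9]
300.0 [463 144] [415.6 363.9] [457.2 339.9]
330.0 [477 157] [431.5 380.1] [455.5 338.5]
90.0 [438 224] [506.1 343. ] [458.1 343. ]
```

>>> {"method": "jog_arm", "body": {
  "steps": [
    [[0,-4,-0.3],[0,0,0],1],
    [[0,-11,-0.3],[0,0,0],1],
    [[0,-19,-0.3],[0,0,0],1],
    [[0,-27,-0.3],[0,0,0],1],
    [[0,-34,-0.3],[0,0,0],1],
    [[0,-41,-0.3],[0,0,0],1],
    [[0,-48,-0.3],[0,0,0],1],
    [[0,-55,-0.3],[0,0,0],1],
    [[0,-62,-0.3],[0,0,0],1],
    [[0,-69,-0.3],[0,0,0],1],
    [[0,-76,-0.3],[0,0,0],1],
    [[0,-82,-0.3],[0,0,0],1],
    [[0,-87,-0.3],[0,0,0],1],
    [[0,-91,-0.3],[0,0,0],1],
    [[0,-94,-0.3],[0,0,0],1],
    [[0,-96,-0.3],[0,0,0],1],
    [[0,-96,-0.3],[0,0,0],1]
  ]
}}

```text
time_s: 5.52
position: [419.5, 44.1, 60.9]
ee_rot: [0.053, 0.999, 0.0, 0.0]
wrist_force: [-0.1, 3.6, 6.2]
gripper_width: 17.7
gripper_force: 59.4
```

```bash
python3 - <<'E'
from h import *
s=r.read_state();print(s['time_s'],np.round(s['position'],1),np.round(s['wrist_force'],1),np.round(s['ee_rot'],4),np.round(s['q'],2))
a=[vision.capture(n)[:,:,::-1] for n in('top','scene','wrist')]
t=cv2.resize(a[0][150:225,190:300],None,fx=4,fy=4);u=cv2.resize(a[1][180:260,200:320],None,fx=3.6667,fy=3.75)
t=np.hstack([t,np.zeros((300,800-t.shape[1],3),np.uint8)]);t[:,440:800]=cv2.resize(u,(360,300))
cv2.imwrite('pics/c2.png',np.vstack([t,np.hstack([cv2.resize(a[2],(400,300)),np.zeros((300,400,3),np.uint8)])]))
E
```

```text
5.525 [419.5  44.1  60.9] [-0.1  3.6  6.2] [5.300e-02 9.986e-01 2.000e-04 5.000e-04] [ 0.1   0.33  2.2   0.    0.61 -1.36]
```

View pics/c2.png

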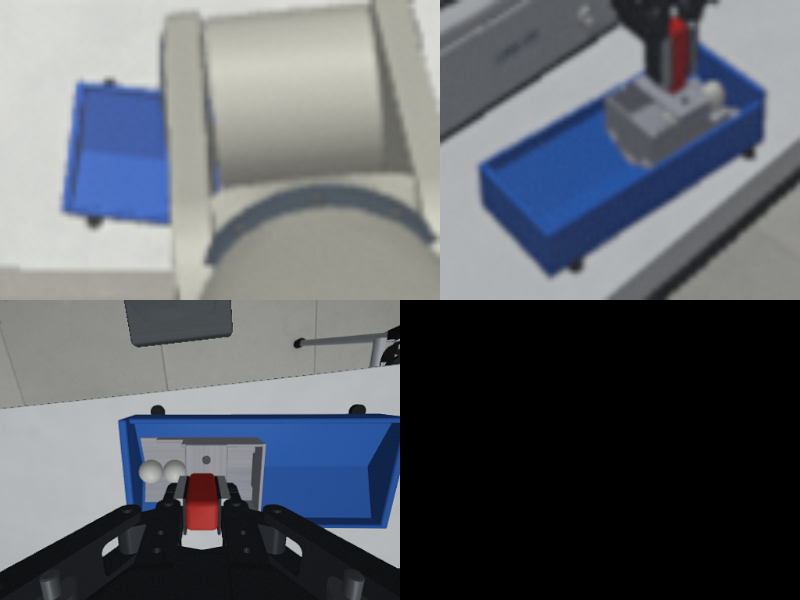

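The two visible balls sit inside the lip and the third is under the bridge. I'll nudge to the wall, tilt the mouth up and lift.

>>> {"method": "jog_arm", "body": {
  "steps": [
    [[0,-2,0],[0,0,0],1],
    [[0,-3,0],[0,0,0],1],
    [[0,-0.5,-2.5],[2.5,0,0],1],
    [[0,2,-5],[5,0,0],1],
    [[0,4.5,-7],[7.5,0,0],1],
    [[0,7,-9],[10,0,0],1],
    [[0,10,-10.5],[12.5,0,0],1],
    [[0,13,-12],[15,0,0],1],
    [[0,16,-14],[16.5,0,0],1],
    [[0,18,-18],[17,0,0],1],
    [[0,20,-26],[17,0,0],1],
    [[0,20,-38],[17,0,0],1],
    [[0,20,-53],[17,0,0],1],
    [[0,20,-70],[17,0,0],1],
    [[0,20,-88],[17,0,0],1],
    [[0,20,-106],[17,0,0],1],
    [[0,20,-122],[17,0,0],1],
    [[0,20,-134],[17,0,0],1],
    [[0,20,-140],[17,0,0],1],
    [[0,20,-140],[17,0,0],1]
  ]
}}

```text
time_s: 8.18
position: [421.3, 64.4, 200.8]
ee_rot: [0.052, 0.988, -0.148, -0.008]
wrist_force: [-0.4, -0.5, -1.9]
gripper_width: 17.4
gripper_force: 59.2
```

```bash
python3 - <<'E'
from h import *
s=r.read_state();print(s['time_s'],np.round(s['position'],1),np.round(s['wrist_force'],1),np.round(s['ee_rot'],4),np.round(s['q'],2))
a=[vision.capture(n)[:,:,::-1] for n in('scene','wrist')]
u=cv2.resize(a[0][120:250,190:330],(400,371))
cv2.imwrite('pics/c3.png',np.hstack([u,cv2.resize(a[1],(400,371))]))
# stack front edge/left edge guess
E
```

```text
8.175 [421.3  64.4 200.8] [-0.4 -0.5 -1.9] [ 0.0521  0.9877 -0.1475 -0.0076] [ 0.35  0.17  2.03 -0.3   1.1  -0.96]
```

View pics/c3.png

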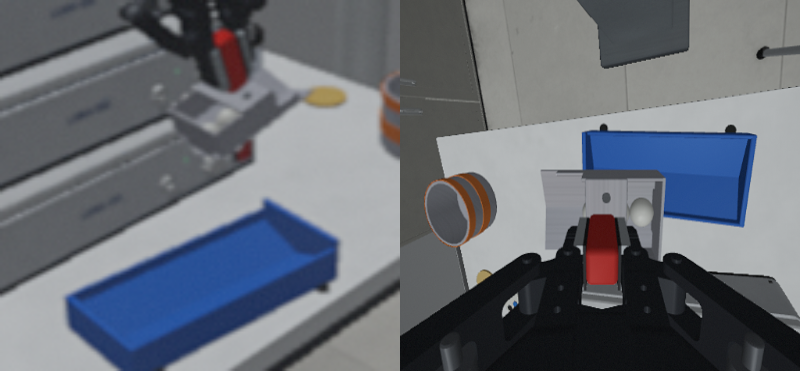

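The trough is empty, the force fits the scoop with three balls, and a ball shows at the rear wall. Next I'll compute the transport rows, going clear of the stack, and then the tipping rows.

```bash
cat > plan.py <<'E'
from h import *
from scipy.interpolate import PchipInterpolator as P
J=np.array([456.5,338.]);ph=np.arctan2(J[1],J[0]);rho=np.array([*J/np.hypot(*J),0])
def Rt(yaw,tilt): # yaw of tool y axis, tilt = mouth up deg
    y=np.array([np.cos(yaw),np.sin(yaw),0]);z=np.array([0,0,-1.]);return R.from_matrix(np.c_[np.cross(y,z),y,z])*R.from_rotvec([np.radians(tilt),0,0])
def pose(lipR,lipz,tilt): # scoop facing base, lip at radius lipR
    t=np.radians(tilt);a=-50*np.cos(t)-54*np.sin(t);h=-50*np.sin(t)+54*np.cos(t)
    return rho*(lipR-a)+[0,0,lipz+h],Rt(ph,tilt)
def rows(p0,R0,seq,claw=1):
    print('['+', '.join('[%s, %s, %g]'%([float(v) for v in np.round(R0.inv().apply(p-p0),1)],[float(v) for v in np.round((R0.inv()*q).as_rotvec(degrees=True),1)],claw) for p,q in seq)+']')
E
python3 - <<'E'
from plan import *
s=r.read_state();p0=np.array(s['position']);R0=R.from_quat(s['ee_rot'])
pe,Re=pose(np.hypot(*J)+12,125,17);print(pe)
f=P([0,.35,.62,1],np.array([p0,[415,190,205],[425,300,205],pe]));y0=np.radians(83.9)
S=[]
for i in range(1,20):
    t=min(i/18,1);u=t**3*(10-15*t+6*t*t);w=np.clip((u-.3)/.7,0,1)
    S.append((f(u),Rt(y0+(ph-y0)*w,17)))
rows(p0,R0,S)
print('dump')
p0,R0=pe,Re;S=[]
T=[17,12,6,0,-5,-10,-16,-22,-29,-36,-43,-50,-55,-58,-58,-58]
Z=[110,98,90,84,80,77,74,71]+[68]*8
rows(p0,R0,[pose(np.hypot(*J)+12,z,t) for z,t in zip(Z,T)])
E
```

```text
[517.26101363 382.98843944 162.02187159]
[[[0.1, 0.5, -0.2], [-0.0, -0.0, 0.1], 1], [[0.9, 3.5, -1.3], [-0.0, -0.0, 0.1], 1], [[2.8, 10.9, -4.1], [-0.0, -0.0, 0.1], 1], [[5.6, 23.8, -9.0], [-0.0, -0.0, 0.1], 1], [[9.2, 42.8, -15.9], [-0.0, -0.0, 0.1], 1], [[13.1, 68.0, -24.8], [-0.0, -0.0, 0.1], 1], [[17.0, 99.0, -35.2], [-0.0, -0.0, 0.1], 1], [[20.7, 135.7, -46.6], [-0.0, 1.9, 6.3], 1], [[22.4, 179.5, -60.0], [-0.0, 3.9, 13.0], 1], [[21.2, 218.2, -71.8], [-0.0, 6.0, 19.7], 1], [[14.2, 246.6, -77.8], [-0.0, 7.9, 26.1], 1], [[-1.2, 272.2, -77.3], [-0.0, 9.7, 31.8], 1], [[-19.6, 292.8, -73.2], [-0.0, 11.2, 36.6], 1], [[-36.9, 307.5, -68.1], [-0.0, 12.3, 40.4], 1], [[-50.2, 316.7, -63.7], [-0.0, 13.1, 43.1], 1], [[-58.3, 321.7, -60.8], [-0.0, 13.6, 44.6], 1], [[-61.8, 323.6, -59.5], [-0.0, 13.8, 45.3], 1], [[-62.3, 323.9, -59.3], [-0.0, 13.8, 45.4], 1], [[-62.3, 323.9, -59.3], [-0.0, 13.8, 45.4], 1]]
dump
[[[0.0, 4.4, 14.3], [0.0, 0.0, 0.0], 1], [[-0.0, 3.0, 21.7], [-5.0, 0.0, -0.0], 1], [[-0.0, -1.0, 24.9], [-11.0, -0.0, -0.0], 1], [[-0.0, -6.0, 26.9], [-17.0, 0.0, 0.0], 1], [[-0.0, -10.7, 28.2], [-22.0, 0.0, -0.0], 1], [[-0.0, -15.9, 29.1], [-27.0, 0.0, -0.0], 1], [[-0.0, -22.6, 30.3], [-33.0, 0.0, 0.0], 1], [[0.0, -29.3, 32.2], [-39.0, 0.0, 0.0], 1], [[-0.0, -37.4, 35.0], [-46.0, 0.0, 0.0], 1], [[0.0, -46.4, 36.1], [-53.0, 0.0, 0.0], 1], [[-0.0, -55.1, 38.2], [-60.0, -0.0, 0.0], 1], [[-0.0, -63.5, 41.4], [-67.0, 0.0, 0.0], 1], [[-0.0, -69.2, 44.3], [-72.0, 0.0, -0.0], 1], [[-0.0, -72.6, 46.2], [-75.0, 0.0, 0.0], 1], [[-0.0, -72.6, 46.2], [-75.0, 0.0, 0.0], 1], [[-0.0, -72.6, 46.2], [-75.0, 0.0, 0.0], 1]]
```

>>> {"method": "jog_arm", "body": {
  "steps": [
    [[0,0.5,0],[0,0,0],1],
    [[1,3.5,-1.3],[0,0,0],1],
    [[3,11,-4],[0,0,0],1],
    [[5.5,24,-9],[0,0,0],1],
    [[9,43,-16],[0,0,0],1],
    [[13,68,-25],[0,0,0],1],
    [[17,99,-35],[0,0.5,2],1],
    [[20.5,136,-46.5],[0,2,6.5],1],
    [[22,179,-60],[0,4,13],1],
    [[21,218,-72],[0,6,19.7],1],
    [[14,246.5,-78],[0,8,26],1],
    [[-1,272,-77],[0,9.7,31.8],1],
    [[-19.5,293,-73],[0,11.2,36.6],1],
    [[-37,307.5,-68],[0,12.3,40.4],1],
    [[-50,317,-64],[0,13.1,43.1],1],
    [[-58,322,-61],[0,13.6,44.6],1],
    [[-62,324,-59.5],[0,13.8,45.3],1],
    [[-62,324,-59],[0,13.8,45.4],1],
    [[-62,324,-59],[0,13.8,45.4],1],
    [[-62,324,-59],[0,13.8,45.4],1]
  ]
}}

```text
time_s: 10.78
position: [517.0, 383.1, 162.7]
ee_rot: [0.445, 0.883, -0.132, -0.066]
wrist_force: [0.4, 0.0, -1.8]
gripper_width: 17.5
gripper_force: 59.2
```

```bash
python3 - <<'E'
from h import *
s=r.read_state();print(s['time_s'],np.round(s['position'],1),np.round(s['wrist_force'],1),np.round(s['ee_rot'],4),np.round(s['q'],2))
from plan import pose,J
print(pose(np.hypot(*J)+12,125,17)[1].as_quat().round(4))
a=[vision.capture(n)[:,:,::-1] for n in('scene','wrist')]
cv2.imwrite('pics/c4.png',np.hstack([cv2.resize(a[0][150:300,80:280],(400,300)),cv2.resize(a[1],(400,300))]))
E
```

```text
10.775 [517.  383.1 162.7] [ 0.4  0.  -1.8] [ 0.445   0.8833 -0.1319 -0.0658] [ 0.64  0.61  1.43 -0.    1.39 -0.  ]
[ 0.445   0.8832 -0.132  -0.0665]
```

View pics/c4.png

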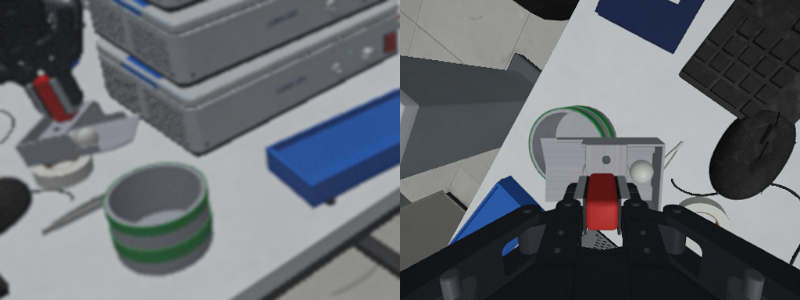

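```bash
python3 - <<'E'
from plan import *
np.set_printoptions(precision=1,suppress=True)
c=cam('wrist');im=vision.capture('wrist')[:,:,::-1]
H,S,V=cv2.split(cv2.cvtColor(im,cv2.COLOR_BGR2HSV));b=blobs((H>50)&(H<95)&(S>60),20)
k=np.vstack(b[:2]).reshape(-1,2);p=ray(c,k,65)[:,:2]
print(k.min(0),k.max(0))
for a in np.radians([150,180,210,240,270,300]):
    d=np.array([np.cos(a),np.sin(a)]);i=np.argmax(p@d);print(np.degrees(a),k[i],p[i],p[i]-48*d)
q=cv2.minEnclosingCircle(p.astype(np.float32));print(q)
E
```

```text
[165 135] [274 228]
150.0 [193 140] [418.3 367.2] [459.9 343.2]
180.0 [171 158] [409.2 339.5] [457.2 339.5]
210.00000000000003 [165 174] [412.1 322.5] [453.6 346.5]
239.99999999999997 [170 209] [434.3 296.2] [458.3 337.7]
270.0 [181 225] [452.1 290.3] [452.1 338.3]
300.0 [185 228] [457.1 290.7] [433.1 332.3]
((460.4184875488281, 345.283935546875), 55.64437484741211)
```

The jar centre is confirmed at about (457,340), so I'll tip now.

>>> {"method": "jog_arm", "body": {
  "steps": [
    [[0,4,14],[0,0,0],1],
    [[0,3,22],[-5,0,0],1],
    [[0,-1,25],[-11,0,0],1],
    [[0,-6,27],[-17,0,0],1],
    [[0,-10.5,28],[-22,0,0],1],
    [[0,-10.5,28],[-22,0,0],1],
    [[0,-13,28.5],[-24.5,0,0],1],
    [[0,-16,29],[-27,0,0],1],
    [[0,-16,29],[-27,0,0],1],
    [[0,-22.5,30.5],[-33,0,0],1],
    [[0,-29,32],[-39,0,0],1],
    [[0,-37,35],[-46,0,0],1],
    [[0,-46,36],[-53,0,0],1],
    [[0,-55,38],[-60,0,0],1],
    [[0,-63.5,41],[-67,0,0],1],
    [[0,-69,44],[-72,0,0],1],
    [[0,-72.5,46],[-75,0,0],1],
    [[0,-72.5,46],[-75,0,0],1],
    [[0,-72.5,46],[-75,0,0],1],
    [[0,-72.5,46],[-75,0,0],1]
  ]
}}

```text
time_s: 13.42
position: [436.6, 325.0, 306.9]
ee_rot: [0.403, 0.802, 0.394, 0.198]
wrist_force: [1.0, 0.1, -0.8]
gripper_width: 17.0
gripper_force: 62.1
```

```bash
python3 - <<'E'
from h import *
s=r.read_state();print(s['time_s'],np.round(s['position'],1),np.round(s['wrist_force'],1),np.round(s['ee_rot'],4),np.round(s['q'],2))
a=[vision.capture(n)[:,:,::-1] for n in('scene','wrist')]
cv2.imwrite('pics/c5.png',np.hstack([cv2.resize(a[0][150:300,80:280],(400,300)),cv2.resize(a[1],(400,300))]))
E
```

```text
13.425 [436.6 325.  306.9] [ 1.   0.1 -0.8] [0.4032 0.8019 0.394  0.198 ] [ 0.64 -0.13  2.36  0.95  0.   -0.95]
```

View pics/c5.png

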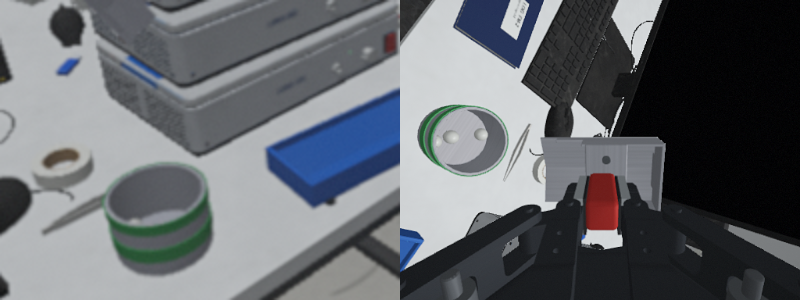

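The arm reached its wrist limit and rose during the tip, but the balls went out. Two balls show clearly in the green jar at (450,137) and (481,134), and the scoop weighs as empty. I'll level out and check for the third.

>>> {"method": "jog_arm", "body": {
  "steps": [
    [[0,10,-6],[8,0,0],1],
    [[0,20,-12],[16,0,0],1],
    [[0,30,-18],[24,0,0],1],
    [[0,40,-25],[32,0,0],1],
    [[0,50,-30],[40,0,0],1],
    [[0,60,-36],[48,0,0],1],
    [[0,68,-42],[56,0,0],1],
    [[0,68,-42],[58,0,0],1],
    [[0,68,-42],[58,0,0],1],
    [[0,68,-42],[58,0,0],1],
    [[0,68,-42],[58,0,0],1]
  ]
}}

```text
time_s: 14.9
position: [442.4, 328.1, 385.4]
ee_rot: [0.45, 0.892, -0.044, -0.021]
wrist_force: [-0.6, -0.0, -0.9]
gripper_width: 17.3
gripper_force: 62.0
```

```bash
python3 - <<'E'
from h import *
s=r.read_state();print(s['time_s'],np.round(s['position'],1),np.round(s['wrist_force'],1),np.round(s['ee_rot'],4),np.round(s['q'],2))
a=[vision.capture(n)[:,:,::-1] for n in('top','scene','wrist')]
cv2.imwrite('pics/c6.png',np.hstack([cv2.resize(a[0][140:215,110:210],(400,300)),cv2.resize(a[2],(400,300))]))
H,S,V=cv2.split(cv2.cvtColor(a[2],cv2.COLOR_BGR2HSV));b=blobs((H>50)&(H<95)&(S>60),20);k=np.vstack(b[:2]).reshape(-1,2)
p=ray(cam('wrist'),k,65)[:,:2];print(k.min(0),k.max(0),p.min(0),p.max(0))
E
```

```text
14.9 [442.4 328.1 385.4] [-0.6 -0.  -0.9] [ 0.4498  0.8918 -0.0444 -0.0214] [ 0.64  0.19  1.55 -0.    1.51  0.  ]Traceback (most recent call last):
  File "<stdin>", line 5, in <module>
    return _nx.concatenate(arrs, 0, dtype=dtype, casting=casting)
           ~~~~~~~~~~~~~~~^^^^^^^^^^^^^^^^^^^^^^^^^^^^^^^^^^^^^^^
ValueError: need at least one array to concatenate
```

View pics/c6.png

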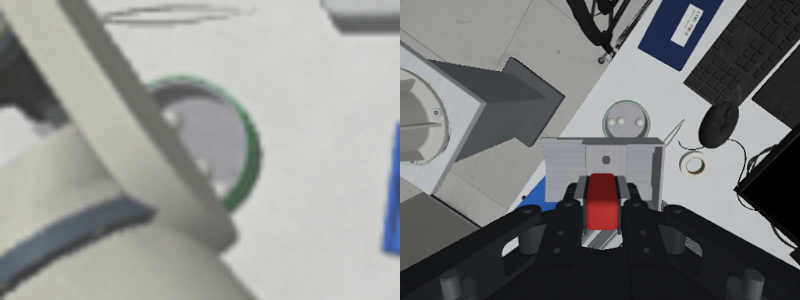

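All three balls are in the green jar, at (172,117), (203,162) and (220,187) in the top crop, and the scoop is empty. Next is the return to the trough.

```bash
python3 - <<'E'
from plan import *
s=r.read_state();p0=np.array(s['position']);R0=R.from_quat(s['ee_rot']);y0=np.radians(83.9)
f=P([0,.6,1],np.array([p0,[430.5,150,230],[429.7,140.2,110]]));g=ph
S=[]
for i in range(1,20):
    t=min(i/18,1);u=t*t*(3-2*t);w=min(u/.8,1);S.append((f(u),Rt(g+(y0-g)*w,5.6*(1-w))))
rows(p0,R0,S)
E
```

```text
[[[-3.1, -2.4, 2.4], [-0.1, 0.0, -0.6], 1], [[-11.9, -9.3, 9.1], [-0.3, -0.1, -2.1], 1], [[-25.5, -19.8, 19.7], [-0.6, -0.3, -4.4], 1], [[-42.5, -33.0, 33.8], [-1.0, -0.6, -7.5], 1], [[-61.8, -47.7, 50.9], [-1.4, -0.9, -11.2], 1], [[-81.6, -62.7, 70.5], [-1.9, -1.2, -15.3], 1], [[-100.4, -76.7, 92.0], [-2.4, -1.5, -19.9], 1], [[-116.6, -88.2, 114.8], [-3.0, -1.7, -24.7], 1], [[-128.6, -96.2, 138.2], [-3.5, -1.9, -29.6], 1], [[-135.3, -99.7, 161.6], [-4.1, -2.1, -34.5], 1], [[-138.0, -99.8, 184.6], [-4.6, -2.2, -39.3], 1], [[-140.0, -99.3, 207.0], [-5.0, -2.3, -43.9], 1], [[-141.5, -98.6, 228.2], [-5.4, -2.3, -47.4], 1], [[-142.4, -97.6, 247.2], [-5.4, -2.3, -47.4], 1], [[-143.0, -96.4, 263.3], [-5.4, -2.3, -47.4], 1], [[-143.2, -95.4, 275.7], [-5.4, -2.3, -47.4], 1], [[-143.2, -94.7, 283.6], [-5.4, -2.3, -47.4], 1], [[-143.2, -94.4, 286.4], [-5.4, -2.3, -47.4], 1], [[-143.2, -94.4, 286.4], [-5.4, -2.3, -47.4], 1]]
```

>>> {"method": "jog_arm", "body": {
  "steps": [
    [[-3,-2.5,2.5],[0,0,-0.6],1],
    [[-12,-9,9],[-0.3,0,-2],1],
    [[-25.5,-20,20],[-0.6,-0.3,-4.4],1],
    [[-42.5,-33,34],[-1,-0.6,-7.5],1],
    [[-62,-48,51],[-1.4,-0.9,-11.2],1],
    [[-82,-63,70],[-1.9,-1.2,-15.3],1],
    [[-100,-77,92],[-2.4,-1.5,-20],1],
    [[-117,-88,115],[-3,-1.7,-24.7],1],
    [[-129,-96,138],[-3.5,-1.9,-29.6],1],
    [[-135,-100,162],[-4.1,-2.1,-34.5],1],
    [[-138,-100,185],[-4.6,-2.2,-39.3],1],
    [[-140,-99,207],[-5,-2.3,-43.9],1],
    [[-141.5,-98.5,228],[-5.4,-2.3,-47.4],1],
    [[-142.5,-97.5,247],[-5.4,-2.3,-47.4],1],
    [[-143,-96.5,263],[-5.4,-2.3,-47.4],1],
    [[-143.2,-95.4,276],[-5.4,-2.3,-47.4],1],
    [[-143.2,-94.7,283.5],[-5.4,-2.3,-47.4],1],
    [[-143.2,-94.4,286.4],[-5.4,-2.3,-47.4],1],
    [[-143.2,-94.4,286.4],[-5.4,-2.3,-47.4],1],
    [[-143.2,-94.4,286.4],[-5.4,-2.3,-47.4],1]
  ]
}}

```text
time_s: 17.55
position: [430.0, 140.5, 110.1]
ee_rot: [0.053, 0.999, -0.0, 0.0]
wrist_force: [0.4, -1.3, -1.1]
gripper_width: 17.4
gripper_force: 62.1
```

>>> {"method": "jog_arm", "body": {
  "steps": [
    [[0,0,6],[0,0,0],1],
    [[0,0,16],[0,0,0],1],
    [[0,0,26],[0,0,0],1],
    [[0,0,35],[0,0,0],1],
    [[0,0,41],[0,0,0],1],
    [[0,0,45],[0,0,0],1],
    [[0,0,47],[0,0,0],1],
    [[0,0,48.5],[0,0,0],1],
    [[0,0,48.5],[0,0,0],1],
    [[0,0,48.5],[0,0,0],1]
  ]
}}

```text
time_s: 18.8
position: [429.8, 140.4, 61.4]
ee_rot: [0.053, 0.999, -0.0, -0.0]
wrist_force: [0.8, -1.2, -1.3]
gripper_width: 17.3
gripper_force: 62.1
```

>>> {"method": "jog_arm", "body": {
  "steps": [
    [[0,0,0.5],[0,0,0],1],
    [[0,0,0.5],[0,0,0],1],
    [[0,0,0.8],[0,0,0],1],
    [[0,0,0.8],[0,0,0],1]
  ]
}}

```text
time_s: 19.3
position: [429.9, 140.4, 60.9]
ee_rot: [0.053, 0.999, -0.0, 0.0]
wrist_force: [-2.5, -1.2, 9.4]
gripper_width: 17.4
gripper_force: 63.7
```

Contact, so I'll release and go straight up.

>>> {"method": "jog_arm", "body": {
  "steps": [
    [[0,0,-0.5],[0,0,0],0.4],
    [[0,0,-0.5],[0,0,0],0.2],
    [[0,0,-0.5],[0,0,0],-0.2],
    [[0,0,-0.5],[0,0,0],-0.4],
    [[0,0,-0.5],[0,0,0],-0.6],
    [[0,0,-0.5],[0,0,0],-0.6],
    [[0,0,-10],[0,0,0],-0.6],
    [[0,0,-30],[0,0,0],-0.6],
    [[0,0,-60],[0,0,0],-0.6],
    [[0,0,-95],[0,0,0],-0.6],
    [[0,0,-130],[0,0,0],-0.6],
    [[0,0,-160],[0,0,0],-0.6],
    [[0,0,-180],[0,0,0],-0.6],
    [[0,0,-180],[0,0,0],-0.6],
    [[0,0,-180],[0,0,0],-0.6]
  ]
}}

```text
time_s: 21.18
position: [429.3, 140.3, 239.9]
ee_rot: [0.053, 0.999, -0.0, -0.0]
wrist_force: [-0.4, 0.0, -0.2]
gripper_width: 68.1
gripper_force: 0.0
```

```bash
python3 - <<'E'
from h import *
a=[vision.capture(n)[:,:,::-1] for n in('scene','wrist')]
cv2.imwrite('pics/c7.png',np.hstack([cv2.resize(a[0][150:300,110:310],(400,300)),cv2.resize(a[1],(400,300))]))
E
```

```text
(no output)
```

View pics/c7.png

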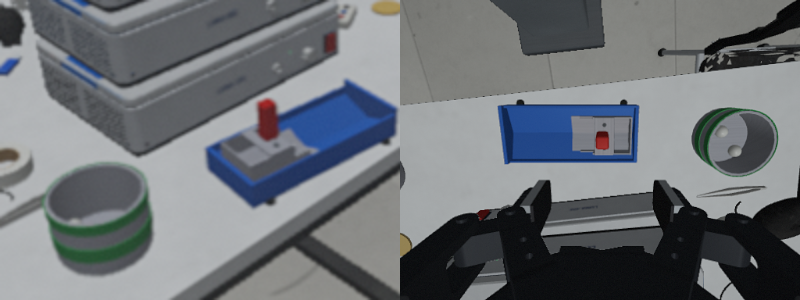

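The scoop is back upright in the trough with its grip at (602,141). The green jar stands where it was with the balls inside, and the arm is clear.

```bash
python3 -c "
from rig import r
print(r.hand_in())"
```

```text
the job is handed in; nothing more can be done
None
```

I tipped all three balls into the green jar, which stayed where it was, put the empty scoop back in the trough, and handed the job in at about 21 s; the hand-in gave no verdict.

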